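# Ice the tea shaker, snap its two-part top on, lift off the cap alone

### The arm

A 6-joint arm with a two-finger parallel gripper is mounted at the origin on a cart in front of the work surface, level with it; the furniture and walls round the work are solid. World frame = base frame: x ahead of the robot, y to its left, z up, the work surface at z = 0. Lengths are in mm, angles in rad, forces in N, time in s.
With the tool pointing down it reaches from about 400 to 925 mm from the base axis. Payload 12.5 kg.
Tool frame: the origin (TCP) lies midway between the tips of the shut fingers; the grasp point (between the pads) lies 19 mm behind it; z points along the fingers, y is the line along which they close (so a half turn about z gives the same grasp; the last joint's range is limited). The gripper opens to 95 mm and grips with 3 to 60 N. Pads are 20 mm wide; open, the fingers measure 119 mm over their backs; the gripper's body (75 mm by 180 mm) begins 59 mm behind the grasp point.
Start: joints at [1.175, 0.491, 1.559, -0, 1.092, -0.106], TCP at [178.583, 598.961, 214.661] pointing down, gripper open.
Joint ranges: [-3.1, 3.1], [-0.84, 2.19], [0.05, 2.79], [-1.13, 4.28], [0.06, 2.93], [-2.69, 2.69]. Speed limits (rad/s): [2.22, 2.22, 2.79, 3.14, 3.14, 3.14].

### API

Orientations are given as [roll, pitch, yaw] about the fixed x, y, z axes, in that order (R = Rz(yaw) Ry(pitch) Rx(roll)).
In Python, from cell import state, viewer, env, models gives the robot as it stands. The module is installed in compiled form; this text tells all that it offers.
- The arm moves only by the tool arm_command, never from a script. Its argument "rows" is a list of rows, each a list of 2 entries, a list of its own where there are three numbers: the shift along the tool's x, y, z normalised to -1 to 1, where 1 is 0.25 m, then the turn about the tool's z normalised to -1 to 1, where 1 is pi rad. A call has exactly 5 rows; each row shifts and turns the commanded pose from where the row before left it, along the tool's axes as they then stand; what a row does not reach is not made up. A row lasts 1/10 s, in which the tool goes at most 50 mm and 8.59 degrees, less where a joint would pass 70% of its speed; a pose out of reach is approached as far as the arm can. A call with a number of a shift or a turn outside -1 to 1 is refused whole. A call with a gripper value outside its range is refused whole. "claw" is the opening, from 0 (shut) to 1 (fully open), set as the call begins (left out, the last holds). The fingers move at their own pace and stop on an object; the grip force is fixed at half the most. Time passes only in rows, so rows that do not move let the fingers close, or fill a call up. It gives the time, the measured TCP pose, the force, the opening and the grip force at its end, in the units of the state.
- state(): the state, without advancing time (a new reading comes with each control period).
- viewer.read_camera(name): name is "scene" or "side" or "wrist"; returns (picture, depth): 384x512x3 uint8, red, green, blue; 384x512 float32, mm along the optical axis (not along the pixel's ray), 0 where there is no reading.
- viewer.get_calibration(name): a dict with "camera_matrix" (3x3 intrinsics, pixels), "dist_coeffs" ([k1, k2, p1, p2, k3] as OpenCV has them; the pictures are not rectified), "world_to_cam" (4x4, takes a point from world to camera coordinates). Camera axes: x right, y up, looking along -z (the intrinsics and any distortion apply to the point x, -y, -z); pixel columns grow to the right and rows downward; lengths in mm; the calibration is good to about 2 mm. A picture is of the moment at which its call begins: read the wrist's pose just before it. get_calibration takes no time and is no camera call; for the wrist camera it gives the pose at the moment of the call.
- env.job_done(): hands the job in; it is judged then, once.
Trained networks look in the newest picture that a camera, given by its name, has taken for a name from the list of things; names that differ only in an ending like _2 or _b are one class to them, and where a whole thing is asked for, a point or a joint stands for the part that bears it (a point fixed in the world has none). Each returns a list of dicts, best first, with "confidence" (0 to 1); they miss things now and then, are a little off and sometimes report something else, mostly with a low value. They report only what shows in the picture. A call takes as long as a camera call.
- models.search_frame(camera, label): "position" ([x, y, z] in mm, in world coordinates, good to about 4 mm: the middle of the surface that is visible of it).
- models.mark_of(camera, label): "position" ([x, y, z] in mm, in world coordinates, good to about 4 mm: a listed point, or the origin of a listed thing).
The state is a dict: "t": time; "joints": joint angles; "qvel": joint speeds; "tau": joint torques, N m; "eef_pos": TCP position; "tcp_rot": TCP orientation; "ft_force": force on the tool from outside, world axes, zero at the start; "moment": the same for the moment, N m; "opening": opening from 0.0 (shut) to 1.0 (fully open); "grip_force": force on a finger pad.
Only numpy, scipy, OpenCV 4.12 (cv2) and the standard library are available. Lean on these libraries where they do the work, as an engineer would, in place of code of your own. Each camera call takes 0.05 s, during which the arm holds its last target. There are 200 camera calls.

### The job

Get the iced-tea shaker ready for me to pour tea in through its strainer: tip all four ice cubes from the scoop into the wide shaker tin and lay the emptied scoop flat on the worktop again. Then press the strainer top, with its cap still on, fully home in the mouth of the tin, and after that pull off only the cap, so that the strainer stays seated and the tin stays standing. Do not let the cap come off before the strainer is home, leave the other things where they are, and finish while still holding the cap in the gripper, a hand's breadth clear above the strainer.

Things in the scene. Friction and masses are not known exactly. Their poses are not given: they have to be found in the camera images.
- tin_mouth (a point): Shaker tin: tall tapering steel beaker, loose on the worktop. Point: centre of its open mouth at rim height, 115 mm above its foot; z along its axis, up. 95 mm across at the rim (mouth 89 mm inside), 70 mm at the foot, floor 6 mm thick. Three small sprung nubs stand 3 mm into the mouth's bore, 6 mm below the rim. 0.65 kg (weighted foot): it stays put when pressed from above.
- strainer_flange (a point): Strainer top (inner lid), round, steel, 80 g, standing on its skirt with the cap on it. Point: on its axis at the underside of its 95 mm flange, 18.6 mm above its foot; z up, any yaw alike. The skirt below the flange plugs into the tin's mouth; fully home, the flange lies on the rim and this point meets tin_mouth.
- strainer: The strainer top again; origin on its axis at the foot of its skirt. Skirt 70 mm across at the foot, 82 mm at its bead 9 mm up; in the last 10 mm it snaps past the tin's nubs with 4 to 9 N of push, then holds against some 7 N. From the flange a dome rises to a ledge (54 mm across, 48 mm above the foot) that carries the cap; the perforated neck, 41 mm across, stands 18 mm up inside the cap.
- cap_mid (a point): Cap (outer lid): steel cylinder closed at the top, 50 mm in diameter, 42 mm tall, 40 g, pushed over the strainer's neck down to the ledge. Point: on its axis, half-way up, 50.4 mm above strainer_flange while it is on (69 mm above the worktop at the start); z up, any yaw alike. Can be gripped firmly across its diameter.
- cap: The cap again; origin on its axis at its lower rim, 21 mm below cap_mid. It is snapped on: lifted by the cap, the strainer top (0.8 N) comes along; pulled straight up with about 4 N it snaps off a strainer that is home in the tin, which then stays.
- scoop_grip (a point): Aluminium ice scoop, 160 g. Point: in its handle, where it is gripped well, 36 mm above the scoop's underside; x runs from handle to lip, z up. The handle is a level bar 20 mm wide, 16 mm high, straight for 20 mm towards the pan from here and 56 mm away from it. Balance point about 60 mm ahead of here.
- scoop_lip (a point): Middle of the scoop's open front lip (36 mm wide), on the upper side of its 2.5 mm floor: 170 mm ahead of scoop_grip along x and 33.5 mm below it; same axes. The flat-bottomed pan is 124 mm long, 62 mm wide at the back narrowing to 48 mm; its walls slope from 36 mm high at the back to 11 mm near the lip.
- ice_0_mid (a point): Centre of one of four clear ice cubes, 21 mm, 12 g, lying in the scoop's pan; slippery: they slide on the scoop's floor from about 15 degrees of tilt.
- ice_1_mid (a point): Centre of one of four clear ice cubes, 21 mm, 12 g, lying in the scoop's pan; slippery: they slide on the scoop's floor from about 15 degrees of tilt.
- ice_2_mid (a point): Centre of one of four clear ice cubes, 21 mm, 12 g, lying in the scoop's pan; slippery: they slide on the scoop's floor from about 15 degrees of tilt.
- ice_3_mid (a point): Centre of one of four clear ice cubes, 21 mm, 12 g, lying in the scoop's pan; slippery: they slide on the scoop's floor from about 15 degrees of tilt.
- dredger: white-metal flour shaker with a perforated round top, 57 mm across, 106 mm tall; a bystander. Origin: centre of its underside.
- timer: small white kitchen timer, 66 x 66 x 20 mm, at the right; a bystander. Origin: centre of its underside.

How it is judged:
By the outcome, as a careful person would: the job done as asked, in the order asked, and still so for the second after the job is handed in, while the arm keeps its last pose, push and grip.
It also fails if it takes over 69 s, if anything falls off the work surface, if the arm or the gripper's body presses on something with over 40 N, if the wrist force passes 120 N, or if a joint passes its speed limit or range.

## Working session

There is one attempt and no reset: what is moved stays moved. The work goes in short steps, Python scripts to look and compute and a tool call to move; the robot and the scene stay as the last step left them, time stands still between calls to the robot, and variables do not carry over. Pictures are saved under pics/ and viewed, at most 10 in all, crops included, and the job is handed in when it is done.

Besides the shell and the picture viewer there is one more tool, called by a JSON object that holds its "op" and its "data". arm_command: Moves the arm, as the interface text tells. Scaled input: -1 to 1 covers 0.25 m each way for a shift and pi rad each way for a turn. Its arguments: {"type":"object","properties":{"rows":{"type":"array","items":{"type":"array"}},"claw":{"type":"number"}},"required":["rows"]}

```bash
mkdir -p pics
python3 - <<'E'
from cell import state, viewer, env, models
import cv2, numpy as np
s=state(); print({k:np.round(v,3).tolist() for k,v in s.items()})
ims=[]
for c in ["scene","side"]:
    p,d=viewer.read_camera(c); ims.append(p[:,:,::-1])
    for l in ["tin_mouth","strainer_flange","cap_mid","scoop_grip","scoop_lip","ice_0_mid","dredger","timer"]:
        r=models.mark_of(c,l)
        print(c,l,[(np.round(x["position"],1).tolist(),round(x["confidence"],2)) for x in r[:5]])
cv2.imwrite("pics/a.png",cv2.resize(np.hstack(ims),(800,300)))
cv2.imwrite("pics/scene.png",ims[0]);
E
```

```text
{'t': 0.0, 'joints': [1.175, 0.492, 1.559, 0.0, 1.092, -0.106], 'qvel': [-0.002, 0.0, -0.0, -0.0, 0.0, -0.0], 'tau': [0.003, -61.266, -25.818, 0.069, 0.048, -0.0], 'eef_pos': [178.479, 598.735, 214.092], 'tcp_rot': [-3.141, -0.0, 2.852], 'ft_force': [0.254, -0.71, -0.038], 'moment': [0.03, -0.018, -0.015], 'grip_force': 0.0, 'opening': 1.0}
scene tin_mouth [([431.1, 36.9, 112.5], 0.69)]
scene strainer_flange [([459.2, -242.2, 17.3], 0.79)]
scene cap_mid [([460.4, -244.0, 67.9], 0.9)]
scene scoop_grip [([516.3, 334.8, 34.7], 0.63)]
scene scoop_lip [([403.5, 205.4, 1.8], 0.88), ([434.3, 34.1, 111.6], 0.17)]
scene ice_0_mid [([471.3, 267.4, 15.1], 0.46)]
scene dredger [([627.8, -124.4, 0.3], 0.56)]
scene timer [([436.4, -399.3, -1.6], 0.56), ([459.5, -242.4, 68.8], 0.3)]
side tin_mouth [([432.4, 32.6, 116.4], 0.7)]
side strainer_flange []
side cap_mid [([457.3, -246.6, 71.6], 0.6)]
side scoop_grip [([511.6, 334.4, 34.1], 0.95)]
side scoop_lip [([400.9, 204.3, 2.8], 0.96)]
side ice_0_mid [([473.3, 267.9, 17.2], 0.61)]
side dredger [([633.6, -126.1, 2.1], 0.78)]
side timer [([445.2, -402.0, -1.1], 0.63), ([459.4, -246.9, 18.5], 0.62)]
```

View pics/a.png

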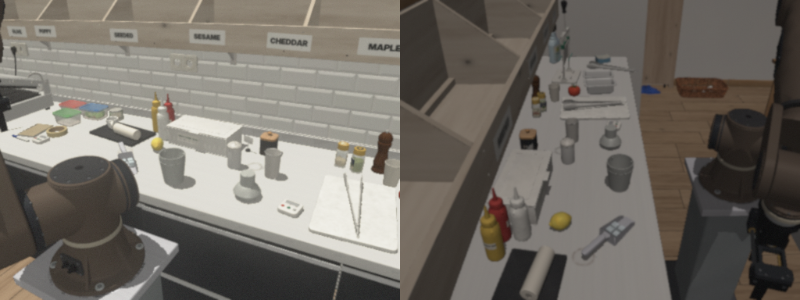

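The pictures show the tin at about (172,165) in the scene view and the strainer with its cap at (247,183). The scoop is at about (605,240) in the side view, with its handle away from the tin. The model positions fit: grip to lip measures 171 mm, and the heights are right. Moving above the scoop handle.

{"op": "arm_command", "data": {"rows": [[[-0.159,-0.063,0.03],0],[[-0.159,-0.063,0.03],0],[[-0.159,-0.063,0.03],0],[[-0.159,-0.063,0.03],0],[[-0.159,-0.063,0.03],0]], "claw": 0.7}}

```text
t: 1.4
eef_pos: [347.7, 465.6, 177.0]
tcp_rot: [3.141, 0.0, 2.852]
ft_force: [0.5, 0.1, 0.1]
opening: 0.707
grip_force: 0.0
```

{"op": "arm_command", "data": {"rows": [[[-0.159,-0.063,0.03],0],[[-0.159,-0.063,0.03],0],[[-0.159,-0.063,0.03],0],[[-0.159,-0.063,0.03],0],[[-0.159,-0.063,0.03],0]]}}

```text
t: 1.9
eef_pos: [515.8, 333.2, 139.5]
tcp_rot: [3.141, 0.0, 2.852]
ft_force: [1.1, 0.6, 1.2]
opening: 0.697
grip_force: 0.0
```

{"op": "arm_command", "data": {"rows": [[[0,0,0],0.0423],[[0,0,0],0.0423],[[0,0,0],0.0423],[[0,0,0],0.0423],[[0,0,0],0.0423]]}}

```text
t: 2.4
eef_pos: [514.6, 334.4, 139.7]
tcp_rot: [3.141, -0.0, 2.182]
ft_force: [0.0, -0.3, 0.0]
opening: 0.698
grip_force: 0.0
```

{"op": "arm_command", "data": {"rows": [[[0,0,0],0.0423],[[0,0,0],0.0423],[[0,0,0],0.0423],[[0,0,0],0.0423],[[0,0,0],0.0423]]}}

```text
t: 2.9
eef_pos: [514.5, 334.4, 139.7]
tcp_rot: [3.142, -0.0, 1.517]
ft_force: [0.5, 0.4, -0.2]
opening: 0.694
grip_force: 0.0
```

{"op": "arm_command", "data": {"rows": [[[0,0,0],0.0423],[[0,0,0],0.0423],[[0,0,0],0.0423],[[0,0,0],0.0423],[[0,0,0],0.0423]]}}

```text
t: 3.4
eef_pos: [514.5, 334.5, 139.7]
tcp_rot: [-3.142, -0.0, 0.853]
ft_force: [-0.7, 0.6, 0.4]
opening: 0.699
grip_force: 0.0
```

{"op": "arm_command", "data": {"rows": [[[0,0,0.12],0],[[0,0,0.12],0],[[0,0,0.12],0],[[0,0,0.08],0],[[0,0,0.051],0]]}}

```text
t: 3.9
eef_pos: [514.1, 334.2, 15.3]
tcp_rot: [-3.141, 0.002, 0.858]
ft_force: [0.4, -0.9, -0.7]
opening: 0.702
grip_force: 0.0
```

{"op": "arm_command", "data": {"rows": [[[0,0,0],0],[[0,0,0],0],[[0,0,0],0],[[0,0,0],0],[[0,0,0],0]], "claw": 0}}

```text
t: 4.4
eef_pos: [514.8, 334.6, 17.7]
tcp_rot: [3.141, -0.001, 0.858]
ft_force: [0.6, 0.3, -0.7]
opening: 0.34
grip_force: 0.0
```

{"op": "arm_command", "data": {"rows": [[[0,0,-0.02],0],[[0,0,-0.04],0],[[0,0,-0.06],0],[[0,0,-0.06],0],[[0,0,-0.04],0]]}}

```text
t: 4.9
eef_pos: [515.0, 334.7, 74.0]
tcp_rot: [3.141, -0.002, 0.858]
ft_force: [0.1, 0.5, -2.3]
opening: 0.205
grip_force: 30.0
```

Run:
```python
from cell import state, viewer, env, models
import cv2, numpy as np
s=state(); print(s["eef_pos"],s["ft_force"],s["moment"],s["joints"])
p,d=viewer.read_camera("side")
for l in ["scoop_grip","scoop_lip","ice_0_mid"]:
    print(l,[(np.round(x["position"],1).tolist(),round(x["confidence"],2)) for x in models.mark_of("side",l)[:4]])
cv2.imwrite("pics/b.png",cv2.resize(p[120:300,256:496,::-1],(800,600)))
```

```text
[514.96634136 334.68504904  74.04794304] [ 0.13633293  0.49490241 -2.26517737] [-0.002978   -0.00946059 -0.01186717] [4.68783229e-01 6.39918919e-01 1.71776707e+00 8.57141308e-05
 7.81844340e-01 1.18106840e+00]
scoop_grip [([513.0, 335.4, 83.7], 0.55)]
scoop_lip [([401.3, 208.1, 48.1], 0.69)]
ice_0_mid []
```

View pics/b.png

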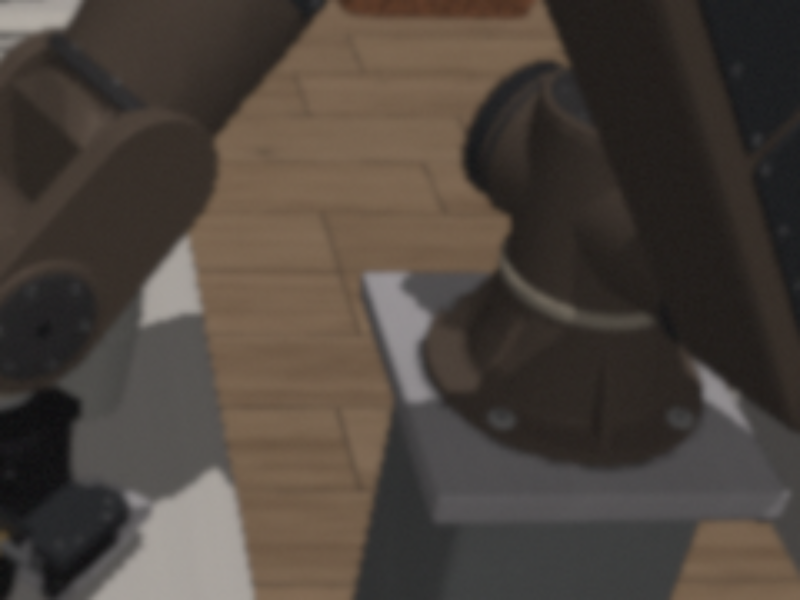

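The crop missed the scoop and shows only the cart and the arm's elbow. The readings say the scoop is held level but about 10 mm low in the pads, because the lift began before the fingers had shut. Setting it down and regripping.

{"op": "arm_command", "data": {"rows": [[[0,0,0.05],0],[[0,0,0.06],0],[[0,0,0.05],0],[[0,0,0.02],0],[[0,0,0.006],0]]}}

```text
t: 5.6
eef_pos: [514.3, 334.6, 24.5]
tcp_rot: [-3.141, 0.001, 0.858]
ft_force: [-0.9, 2.0, 7.5]
opening: 0.208
grip_force: 30.0
```

{"op": "arm_command", "data": {"rows": [[[0,0,0],0],[[0,0,0],0],[[0,0,0.01],0],[[0,0,0.02],0],[[0,0,0.012],0]], "claw": 0.4}}

```text
t: 6.1
eef_pos: [514.4, 334.3, 14.3]
tcp_rot: [-3.141, 0.0, 0.858]
ft_force: [-0.2, -0.6, 0.1]
opening: 0.397
grip_force: 0.0
```

{"op": "arm_command", "data": {"rows": [[[0,0,0],0],[[0,0,0],0],[[0,0,0],0],[[0,0,0],0],[[0,0,0],0]], "claw": 0}}

```text
t: 6.6
eef_pos: [514.5, 334.5, 15.0]
tcp_rot: [3.142, -0.0, 0.858]
ft_force: [-0.6, 0.9, -0.4]
opening: 0.209
grip_force: 30.0
```

{"op": "arm_command", "data": {"rows": [[[0,0,0],0],[[0,0,-0.02],0],[[0,0,-0.06],0],[[0,0,-0.08],0],[[0,0,-0.08],0]]}}

```text
t: 7.1
eef_pos: [514.5, 334.5, 76.5]
tcp_rot: [3.142, -0.0, 0.858]
ft_force: [0.7, -0.5, -1.4]
opening: 0.21
grip_force: 30.0
```

Run:
```python
from cell import state, viewer, env, models
import cv2, numpy as np
s=state(); print(s["eef_pos"],s["ft_force"],s["moment"])
for c in ["side","scene"]:
  p,d=viewer.read_camera(c)
  for l in ["scoop_grip","scoop_lip","ice_0_mid"]:
    print(l,[(np.round(x["position"],1).tolist(),round(x["confidence"],2)) for x in models.mark_of(c,l)[:4]])
  if c=="side": cv2.imwrite("pics/c.png",cv2.resize(p[230:384,150:350,::-1],(800,600)))
```

```text
[514.51314082 334.46865695  76.54485796] [ 0.65580229 -0.49133944 -1.38263442] [ 0.06465883 -0.01259846 -0.00101503]
scoop_grip [([511.2, 334.2, 96.8], 0.56)]
scoop_lip [([403.9, 204.5, 61.5], 0.57)]
ice_0_mid []
scoop_grip [([515.6, 335.0, 95.2], 0.66)]
scoop_lip [([401.8, 205.8, 59.9], 0.9)]
ice_0_mid [([472.3, 264.7, 72.4], 0.41)]
```

View pics/c.png

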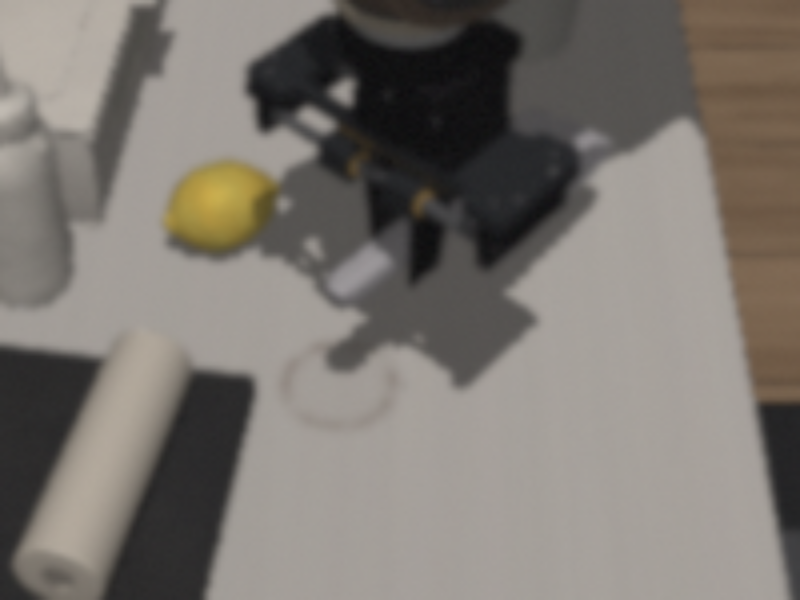

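Held level now: the picture shows the handle bar between the fingers at about (400,230), with the lemon clear at (220,205). The tool can only turn about its own z, so I can't tilt the scoop. Instead I'll carry it level with its lip facing the tin, then move forward and stop sharply so the slippery cubes slide out.

{"op": "arm_command", "data": {"rows": [[[0,0,-0.027],-0.015],[[0,0,-0.027],-0.023],[[0,0,-0.027],-0.023],[[0,0,-0.027],-0.023],[[0,0,-0.027],-0.023]]}}

```text
t: 8.0
eef_pos: [514.2, 334.3, 108.1]
tcp_rot: [-3.141, 0.001, 1.198]
ft_force: [-0.6, -0.4, -1.8]
opening: 0.205
grip_force: 30.0
```

{"op": "arm_command", "data": {"rows": [[[0,0,-0.027],-0.023],[[0,0,-0.027],-0.023],[[0,0,-0.027],-0.023],[[0,0,-0.027],-0.023],[[0,0,-0.027],-0.028]]}}

```text
t: 8.5
eef_pos: [514.2, 334.3, 141.8]
tcp_rot: [-3.14, 0.001, 1.575]
ft_force: [-0.2, 0.0, -2.7]
opening: 0.211
grip_force: 30.0
```

{"op": "arm_command", "data": {"rows": [[[0.02,-0.033,0],0],[[0.02,-0.033,0],0],[[0.022,-0.033,0],0],[[0.022,-0.033,0],0],[[0.022,-0.033,0],0]]}}

```text
t: 9.0
eef_pos: [472.2, 361.5, 142.1]
tcp_rot: [-3.141, 0.0, 1.571]
ft_force: [0.5, -0.1, -2.6]
opening: 0.21
grip_force: 30.0
```

{"op": "arm_command", "data": {"rows": [[[0.022,-0.033,0],0],[[0.022,-0.033,0],0],[[0.022,-0.033,0],0],[[0.022,-0.033,0],0],[[0.02,-0.033,0],0]]}}

```text
t: 9.5
eef_pos: [431.3, 388.4, 142.4]
tcp_rot: [3.141, -0.0, 1.572]
ft_force: [-0.0, 0.1, -2.2]
opening: 0.21
grip_force: 30.0
```

```bash
cat > look.py <<'E'
from cell import state, viewer, env, models
import cv2, numpy as np, sys
def look(cams,labels):
    s=state(); print("t",round(s["t"],2),np.round(s["eef_pos"],1),np.round(s["tcp_rot"],3),"F",np.round(s["ft_force"],1),"M",np.round(s["moment"],2))
    out={}
    for c in cams:
        out[c]=viewer.read_camera(c)
        for l in labels:
            print(c,l,[(np.round(x["position"],1).tolist(),round(x["confidence"],2)) for x in models.mark_of(c,l)[:4]])
    return out
E
python3 - <<'E'
from look import *
o=look(["side","scene"],["scoop_lip","ice_0_mid","tin_mouth"])
cv2.imwrite("pics/d.png",cv2.resize(o["scene"][0][100:280,110:350,::-1],(800,600)))
E
```

```text
t 9.5 [431.3 388.4 142.4] [ 3.141 -0.     1.572] F [-0.   0.1 -2.2] M [0.06 0.04 0.03]
side scoop_lip []
side ice_0_mid []
side tin_mouth [([434.0, 36.9, 114.9], 0.91)]
scene scoop_lip [([432.2, 217.0, 126.9], 0.76)]
scene ice_0_mid [([449.0, 307.0, 141.3], 0.43), ([435.9, 37.0, 111.8], 0.21)]
scene tin_mouth [([433.1, 35.6, 111.4], 0.75)]
```

View pics/d.png

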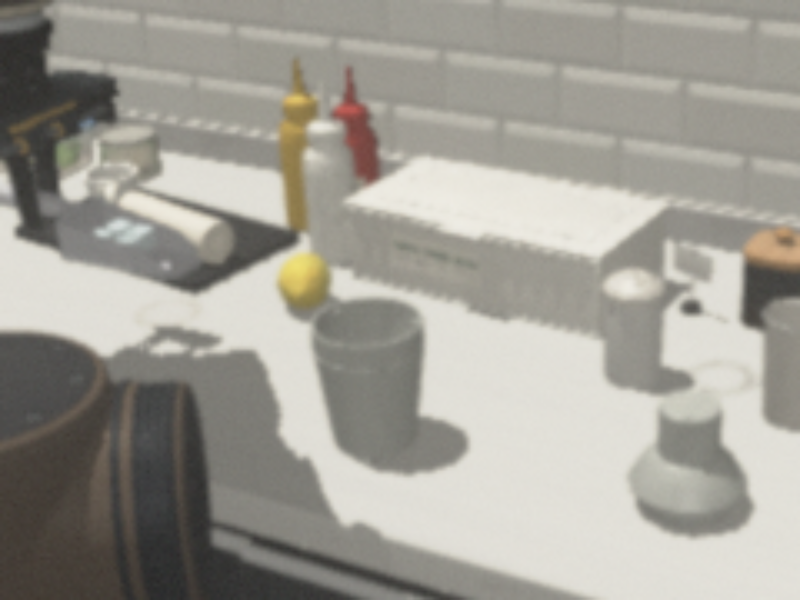

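The picture shows the scoop with its cubes at about (125,232), in line with the tin mouth at (368,315). First stroke: ramp up, then stop hard.

{"op": "arm_command", "data": {"rows": [[[-0.04,0.004,0],0],[[-0.08,0,0],0],[[-0.12,0,0],0],[[-0.16,0,0],0],[[-0.195,0,0],0]]}}

```text
t: 10.4
eef_pos: [432.9, 237.7, 142.4]
tcp_rot: [3.141, -0.0, 1.573]
ft_force: [1.8, -0.8, -2.8]
opening: 0.203
grip_force: 30.0
```

{"op": "arm_command", "data": {"rows": [[[0,0,0],0],[[0,0,0],0],[[0,0,0],0],[[0.04,0,0],0],[[0.08,0,0],0]]}}

```text
t: 10.9
eef_pos: [433.0, 270.1, 142.4]
tcp_rot: [-3.142, -0.0, 1.571]
ft_force: [0.5, 0.5, -2.1]
opening: 0.211
grip_force: 30.0
```

Run:
```python
from look import *
o=look(["scene"],["scoop_lip","ice_0_mid","tin_mouth"])
cv2.imwrite("pics/e.png",cv2.resize(o["scene"][0][130:280,110:310,::-1],(800,600)))
```

```text
t 10.9 [433.  270.1 142.4] [-3.142 -0.     1.571] F [ 0.5  0.5 -2.1] M [0.05 0.01 0.03]
scene scoop_lip [([432.4, 99.5, 125.1], 0.77), ([433.6, 269.8, 161.8], 0.18)]
scene ice_0_mid [([444.0, 150.3, 142.0], 0.36)]
scene tin_mouth [([434.0, 36.9, 111.7], 0.76)]
```

View pics/e.png

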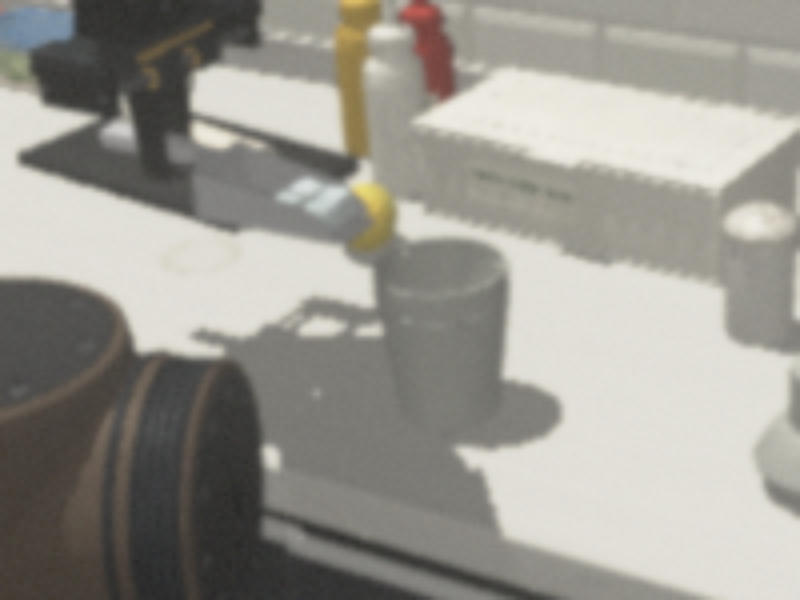

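The stroke works: the cubes, at about (325,195), slid some 40 mm towards the lip and none left the scoop. Drawing back gently and repeating.

{"op": "arm_command", "data": {"rows": [[[0.08,0,0],0],[[0.13,0,0],0],[[0.13,0,0],0],[[0.09,0,0],0],[[0.04,0,0],0]]}}

```text
t: 11.6
eef_pos: [432.6, 388.2, 142.1]
tcp_rot: [-3.142, -0.0, 1.573]
ft_force: [-0.3, -0.5, -2.3]
opening: 0.205
grip_force: 30.0
```

{"op": "arm_command", "data": {"rows": [[[-0.04,0,0],0],[[-0.08,0,0],0],[[-0.12,0,0],0],[[-0.16,0,0],0],[[-0.195,0,0],0]]}}

```text
t: 12.1
eef_pos: [432.4, 235.9, 142.3]
tcp_rot: [-3.142, 0.0, 1.573]
ft_force: [1.3, -0.5, -1.7]
opening: 0.207
grip_force: 30.0
```

{"op": "arm_command", "data": {"rows": [[[0,0,0],0],[[0,0,0],0],[[0,0,0],0],[[0,0,0],0],[[0,0,0],0]]}}

```text
t: 12.6
eef_pos: [432.9, 238.5, 142.3]
tcp_rot: [-3.142, -0.0, 1.573]
ft_force: [0.5, -1.0, -1.7]
opening: 0.211
grip_force: 30.0
```

Run:
```python
from look import *
o=look(["scene"],["scoop_lip","ice_0_mid","tin_mouth"])
cv2.imwrite("pics/f.png",cv2.resize(o["scene"][0][130:280,110:310,::-1],(800,600)))
```

```text
t 12.6 [432.9 238.5 142.3] [-3.142 -0.     1.573] F [ 0.5 -1.  -1.7] M [0.04 0.06 0.09]
scene scoop_lip [([432.7, 66.2, 127.9], 0.94)]
scene ice_0_mid []
scene tin_mouth [([431.0, 35.6, 114.3], 0.62)]
```

View pics/f.png

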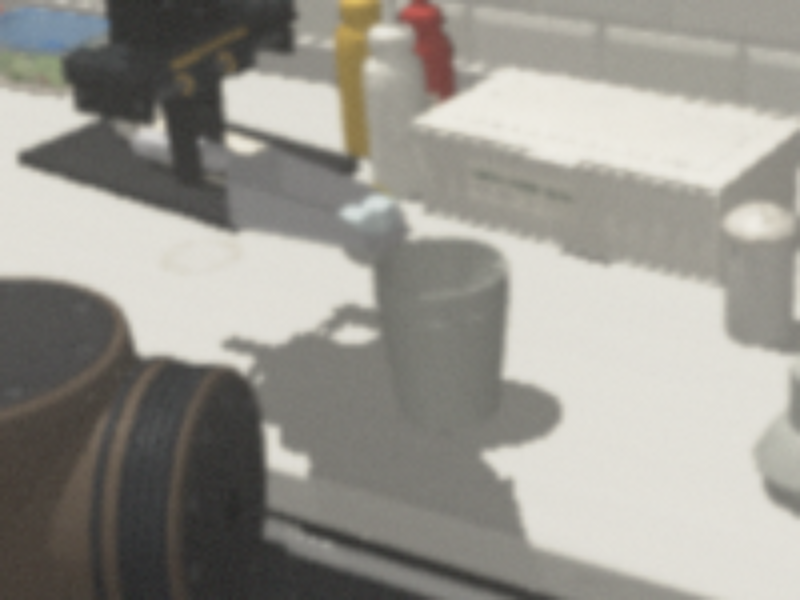

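The remaining cubes have bunched near the lip, at about (370,213), and nothing is on the worktop. One more stroke, then a retreat to look.

{"op": "arm_command", "data": {"rows": [[[0.03,0,0],0],[[0.06,0,0],0],[[0.09,0,0],0],[[0.11,0,0],0],[[0.11,0,0],0]]}}

```text
t: 13.3
eef_pos: [432.8, 340.0, 142.4]
tcp_rot: [3.141, -0.0, 1.572]
ft_force: [0.4, 0.3, -1.2]
opening: 0.206
grip_force: 30.0
```

{"op": "arm_command", "data": {"rows": [[[0.09,0,0],0],[[0.06,0,0],0],[[0.035,0,0],0],[[0.01,0,0],0],[[0,0,0],0]]}}

```text
t: 13.8
eef_pos: [432.9, 386.5, 142.3]
tcp_rot: [-3.141, 0.0, 1.572]
ft_force: [0.1, 0.3, -1.8]
opening: 0.207
grip_force: 30.0
```

{"op": "arm_command", "data": {"rows": [[[-0.04,0,0],0],[[-0.08,0,0],0],[[-0.12,0,0],0],[[-0.16,0,0],0],[[-0.195,0,0],0]]}}

```text
t: 14.3
eef_pos: [432.7, 235.9, 142.5]
tcp_rot: [3.141, -0.0, 1.572]
ft_force: [0.2, -0.5, -3.0]
opening: 0.208
grip_force: 30.0
```

{"op": "arm_command", "data": {"rows": [[[0,0,0],0],[[0,0,0],0],[[0,0,0],0],[[0,0,0],0],[[0,0,0],0]]}}

```text
t: 14.8
eef_pos: [432.9, 238.5, 142.3]
tcp_rot: [3.142, -0.0, 1.573]
ft_force: [-0.4, -0.9, -2.3]
opening: 0.208
grip_force: 30.0
```

Run:
```python
from look import *
o=look(["scene","side"],["scoop_lip","ice_0_mid","tin_mouth"])
a=cv2.resize(o["scene"][0][130:280,110:310,::-1],(400,300)); b=cv2.resize(o["side"][0][160:310,180:380,::-1],(400,300))
cv2.imwrite("pics/g.png",np.hstack([a,b]))
```

```text
t 14.8 [432.9 238.5 142.3] [ 3.142 -0.     1.573] F [-0.4 -0.9 -2.3] M [ 0.04  0.   -0.03]
scene scoop_lip [([435.3, 67.8, 126.6], 0.95)]
scene ice_0_mid [([458.1, -244.7, -3.3], 0.61)]
scene tin_mouth [([431.1, 35.3, 111.9], 0.91)]
side scoop_lip []
side ice_0_mid [([433.5, 33.5, 117.3], 0.71)]
side tin_mouth [([434.9, 32.0, 113.0], 0.76)]
```

View pics/g.png

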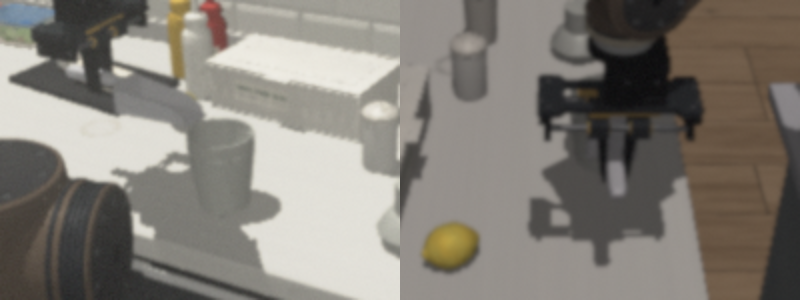

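The pan looks empty: grey floor at about (155,95) in the scene crop, no cubes left and none on the worktop. Laying the scoop down clear of the tin.

{"op": "arm_command", "data": {"rows": [[[0.08,0.02,0],0],[[0.15,0.022,0],0],[[0.15,0.023,0],0],[[0.15,0.023,0],0],[[0.08,0,0],0]]}}

```text
t: 15.7
eef_pos: [455.3, 392.9, 142.2]
tcp_rot: [3.141, -0.001, 1.573]
ft_force: [0.1, -0.7, -1.3]
opening: 0.209
grip_force: 30.0
```

{"op": "arm_command", "data": {"rows": [[[0,0,0.12],0],[[0,0,0.15],0],[[0,0,0.13],0],[[0,0,0.08],0],[[0,0,0.022],0]]}}

```text
t: 16.2
eef_pos: [454.1, 389.8, 14.6]
tcp_rot: [-3.139, 0.002, 1.572]
ft_force: [-3.0, 1.1, 3.4]
opening: 0.21
grip_force: 30.0
```

{"op": "arm_command", "data": {"rows": [[[0,0,0.003],0],[[0,0,0],0],[[0,0,0],0],[[0,0,0],0],[[0,0,0],0]]}}

```text
t: 16.7
eef_pos: [455.2, 390.5, 16.8]
tcp_rot: [3.141, -0.001, 1.572]
ft_force: [0.7, -0.1, -1.5]
opening: 0.204
grip_force: 30.0
```

{"op": "arm_command", "data": {"rows": [[[0,0,0],0],[[0,0,0],0],[[0,0,0],0],[[0,0,0],0],[[0,0,0],0]], "claw": 0.7}}

```text
t: 17.2
eef_pos: [455.0, 390.4, 16.1]
tcp_rot: [3.142, -0.0, 1.572]
ft_force: [-0.2, 1.3, 0.6]
opening: 0.569
grip_force: 0.0
```

{"op": "arm_command", "data": {"rows": [[[0,0,-0.1],0],[[0,0,-0.18],0],[[0,0,-0.18],0],[[0,0,-0.18],0],[[0,0,-0.14],0]]}}

```text
t: 17.7
eef_pos: [455.1, 390.5, 214.0]
tcp_rot: [3.14, -0.001, 1.572]
ft_force: [0.6, -0.1, 0.3]
opening: 0.703
grip_force: 0.0
```

Run:
```python
from look import *
o=look(["scene","side"],["scoop_lip","scoop_grip","ice_0_mid","cap_mid","strainer_flange"])
a=cv2.resize(o["scene"][0][130:280,60:260,::-1],(400,300)); b=cv2.resize(o["side"][0][180:330,180:380,::-1],(400,300))
cv2.imwrite("pics/h.png",np.hstack([a,b]))
```

```text
t 17.7 [455.1 390.5 214. ] [ 3.140e+00 -1.000e-03  1.572e+00] F [ 0.6 -0.1  0.3] M [-0.1   0.05 -0.03]
scene scoop_lip [([456.2, 218.7, 1.0], 0.6)]
scene scoop_grip [([455.4, 389.2, 31.1], 0.77)]
scene ice_0_mid []
scene cap_mid [([458.8, -240.5, 70.0], 0.92)]
scene strainer_flange [([459.6, -241.4, 17.3], 0.67), ([458.4, -242.8, 69.2], 0.67)]
side scoop_lip [([454.4, 217.3, 0.8], 0.91)]
side scoop_grip [([453.8, 390.4, 33.4], 0.9)]
side ice_0_mid [([431.4, 32.7, 114.0], 0.2)]
side cap_mid []
side strainer_flange [([463.2, -240.6, 18.3], 0.53)]
```

View pics/h.png

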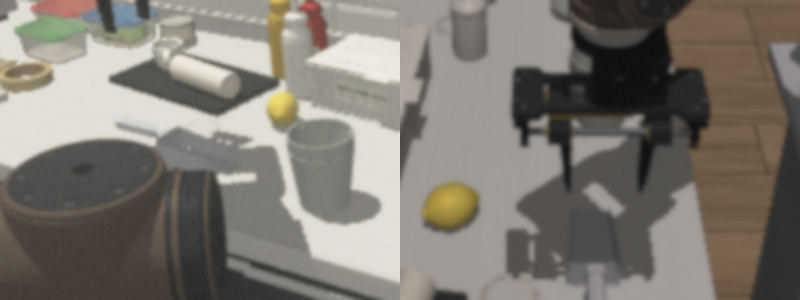

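The scoop lies flat and empty: its pan is at (590,240) in the side crop and both measured points are at their rest heights. Next I stop over the tin for a wrist view inside.

{"op": "arm_command", "data": {"rows": [[[-0.142,0.002,-0.03],0],[[-0.142,0.002,-0.03],0],[[-0.142,0.002,-0.03],0],[[-0.142,0.002,-0.03],0],[[-0.142,0.002,-0.03],0]], "claw": 1}}

```text
t: 18.8
eef_pos: [457.4, 211.6, 248.7]
tcp_rot: [-3.141, -0.0, 1.572]
ft_force: [0.4, 0.1, 0.6]
opening: 0.995
grip_force: 0.0
```

{"op": "arm_command", "data": {"rows": [[[-0.142,0.002,-0.03],0],[[-0.142,0.002,-0.03],0],[[-0.142,0.002,-0.03],0],[[-0.142,0.002,-0.03],0],[[-0.142,0.002,-0.03],0]]}}

```text
t: 19.3
eef_pos: [460.0, 34.0, 286.3]
tcp_rot: [3.142, -0.0, 1.572]
ft_force: [0.8, 0.9, 0.7]
opening: 1.0
grip_force: 0.0
```

Run:
```python
from look import *
o=look(["wrist"],["tin_mouth","ice_0_mid"])
p=o["wrist"][0][:,:,::-1]
cv2.imwrite("pics/i.png",p)
```

```text
t 19.3 [460.   34.  286.3] [ 3.142 -0.     1.572] F [0.8 0.9 0.7] M [-0.16  0.04 -0.03]
wrist tin_mouth [([433.4, 33.4, 116.3], 0.6), ([455.3, -248.0, -1.3], 0.33), ([423.6, 15.3, 19.7], 0.16)]
wrist ice_0_mid [([422.3, 14.7, 21.2], 0.79)]
```

View pics/i.png

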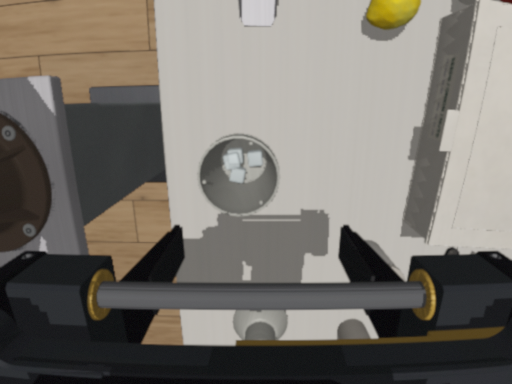

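All four cubes lie in the tin, at about (242,163) in the wrist picture. Now to the strainer's cap.

{"op": "arm_command", "data": {"rows": [[[-0.158,0,0],0],[[-0.158,0,0],0],[[-0.158,0,0],0],[[-0.158,0,0],0],[[-0.158,0,0.04],0]]}}

```text
t: 19.95
eef_pos: [460.9, -162.8, 276.5]
tcp_rot: [3.14, 0.0, 1.573]
ft_force: [0.8, 0.0, -0.1]
opening: 0.998
grip_force: 0.0
```

{"op": "arm_command", "data": {"rows": [[[-0.158,0,0.06],0],[[-0.159,-0.002,0.08],0],[[0,0,0.1],0],[[0,0,0.1],0],[[0,0,0.03],0]]}}

```text
t: 20.45
eef_pos: [459.5, -240.1, 181.1]
tcp_rot: [-3.138, -0.003, 1.572]
ft_force: [0.1, -0.4, -0.8]
opening: 0.999
grip_force: 0.0
```

Run:
```python
from look import *
look(["wrist","scene"],["cap_mid","strainer_flange"])
```

```text
t 20.45 [ 459.5 -240.1  181.1] [-3.138e+00 -3.000e-03  1.572e+00] F [ 0.1 -0.4 -0.8] M [-0.06  0.01 -0.05]
wrist cap_mid [([455.4, -249.6, 67.0], 0.84)]
wrist strainer_flange []
scene cap_mid [([457.6, -242.0, 65.2], 0.96)]
scene strainer_flange [([457.7, -242.7, 13.7], 0.78)]
```

{"op": "arm_command", "data": {"rows": [[[-0.003,0,0.12],0],[[0,0,0.15],0],[[0,0,0.13],0],[[0,0,0.08],0],[[0,0,0.04],0]]}}

```text
t: 21.25
eef_pos: [460.0, -241.9, 52.8]
tcp_rot: [-3.141, -0.0, 1.572]
ft_force: [-0.7, 0.1, 0.4]
opening: 0.998
grip_force: 0.0
```

{"op": "arm_command", "data": {"rows": [[[0,0,0],0],[[0,0,0],0],[[0,0,0],0],[[0,0,0],0],[[0,0,0],0]], "claw": 0}}

```text
t: 21.75
eef_pos: [460.2, -242.2, 54.3]
tcp_rot: [3.141, 0.001, 1.572]
ft_force: [0.2, 0.7, -1.2]
opening: 0.637
grip_force: 0.0
```

{"op": "arm_command", "data": {"rows": [[[0,0,0],0],[[0,0,0],0],[[0,0,0],0],[[0,0,0],0],[[0,0,0],0]]}}

```text
t: 22.25
eef_pos: [460.0, -242.1, 53.8]
tcp_rot: [3.142, 0.0, 1.572]
ft_force: [-2.0, 0.4, 5.6]
opening: 0.519
grip_force: 30.0
```

{"op": "arm_command", "data": {"rows": [[[0,0,-0.02],0],[[0,0,-0.05],0],[[0,0,-0.08],0],[[0,0,-0.1],0],[[0,0,-0.1],0]]}}

```text
t: 22.75
eef_pos: [459.9, -242.0, 142.7]
tcp_rot: [3.142, -0.0, 1.572]
ft_force: [0.8, 0.1, -2.0]
opening: 0.519
grip_force: 30.0
```

{"op": "arm_command", "data": {"rows": [[[0,0,-0.09],0],[[0,0,-0.07],0],[[0.02,0,-0.04],0],[[0.05,0,-0.02],0],[[0.08,-0.006,0],0]]}}

```text
t: 23.25
eef_pos: [458.4, -204.0, 196.4]
tcp_rot: [3.141, 0.0, 1.571]
ft_force: [-0.0, 0.5, -1.5]
opening: 0.52
grip_force: 30.0
```

{"op": "arm_command", "data": {"rows": [[[0.11,-0.014,0],0],[[0.13,-0.015,0],0],[[0.14,-0.015,0],0],[[0.14,-0.015,0],0],[[0.13,-0.015,0],0]]}}

```text
t: 23.75
eef_pos: [438.7, -39.9, 195.7]
tcp_rot: [-3.14, -0.001, 1.572]
ft_force: [0.1, -0.3, -1.8]
opening: 0.519
grip_force: 30.0
```

{"op": "arm_command", "data": {"rows": [[[0.11,-0.014,0],0],[[0.09,-0.014,0],0],[[0.06,0,0],0],[[0.035,0,0],0],[[0.012,0,0],0]]}}

```text
t: 24.25
eef_pos: [432.3, 35.6, 195.9]
tcp_rot: [-3.141, -0.0, 1.573]
ft_force: [0.5, 0.6, -1.2]
opening: 0.521
grip_force: 30.0
```

Run:
```python
from look import *
look(["wrist","scene","side","scene"],["cap_mid","strainer_flange","tin_mouth"])
```

```text
t 24.25 [432.3  35.6 195.9] [-3.141 -0.     1.573] F [ 0.5  0.6 -1.2] M [-0.14  0.08 -0.02]
wrist cap_mid [([427.5, 31.1, 211.6], 0.6)]
wrist strainer_flange []
wrist tin_mouth []
scene cap_mid [([430.5, 32.0, 209.7], 0.78)]
scene strainer_flange [([628.1, -123.5, 2.8], 0.73), ([434.4, 33.2, 159.1], 0.6)]
scene tin_mouth [([432.8, 36.6, 111.2], 0.65)]
side cap_mid [([430.7, 30.1, 207.1], 0.79), ([431.3, 25.9, 190.6], 0.44)]
side strainer_flange [([434.6, 31.8, 161.0], 0.69)]
side tin_mouth [([431.6, 32.3, 114.6], 0.8)]
scene cap_mid [([431.8, 33.8, 206.7], 0.52)]
scene strainer_flange [([435.3, 32.4, 161.4], 0.94), ([458.5, 387.9, 32.7], 0.62)]
scene tin_mouth [([431.8, 35.6, 110.5], 0.86)]
```

The strainer hangs true, with its flange at z about 161 as expected, but sits some 2 mm short in y. Correcting and lowering it into the mouth.

{"op": "arm_command", "data": {"rows": [[[0.008,0,0.02],0],[[0,0,0.03],0],[[0,0,0.03],0],[[0,0,0.02],0],[[0,0,0.012],0]]}}

```text
t: 25.55
eef_pos: [432.5, 36.6, 167.4]
tcp_rot: [-3.141, -0.0, 1.572]
ft_force: [0.5, -0.2, -1.4]
opening: 0.521
grip_force: 30.0
```

{"op": "arm_command", "data": {"rows": [[[0,0,0.008],0],[[0,0,0.008],0],[[0,0,0.008],0],[[0,0,0.004],0],[[0,0,0.004],0]]}}

```text
t: 26.05
eef_pos: [432.8, 36.6, 160.1]
tcp_rot: [3.141, -0.0, 1.572]
ft_force: [0.7, -0.1, -0.2]
opening: 0.522
grip_force: 30.0
```

{"op": "arm_command", "data": {"rows": [[[0,0,0.008],0],[[0,0,0.008],0],[[0,0,0.008],0],[[0,0,0.004],0],[[0,0,0],0]]}}

```text
t: 26.55
eef_pos: [432.4, 36.7, 152.8]
tcp_rot: [-3.141, -0.0, 1.572]
ft_force: [-0.7, 0.5, -2.0]
opening: 0.521
grip_force: 30.0
```

{"op": "arm_command", "data": {"rows": [[[0,0,0.004],0],[[0,0,0.004],0],[[0,0,0.004],0],[[0,0,0],0],[[0,0,0],0]]}}

```text
t: 27.05
eef_pos: [432.7, 36.6, 150.2]
tcp_rot: [3.141, -0.0, 1.572]
ft_force: [-2.0, -0.0, 3.1]
opening: 0.519
grip_force: 30.0
```

{"op": "arm_command", "data": {"rows": [[[0,0,0.004],0],[[0,0,0],0],[[0,0,0.004],0],[[0,0,0],0],[[0,0,0],0]]}}

```text
t: 27.55
eef_pos: [433.3, 36.6, 149.9]
tcp_rot: [3.139, 0.0, 1.572]
ft_force: [-8.0, -0.6, 29.9]
opening: 0.521
grip_force: 30.1
```

Run:
```python
from look import *
look(["scene","side"],["cap_mid","strainer_flange"])
```

```text
t 27.55 [433.3  36.6 149.9] [3.139 0.    1.572] F [-8.  -0.6 29.9] M [-0.17  1.38  0.11]
scene cap_mid [([436.3, -400.3, -1.5], 0.63), ([434.6, 38.1, 165.3], 0.59)]
scene strainer_flange [([436.3, 34.5, 113.5], 0.66), ([431.4, 36.3, 166.4], 0.25)]
side cap_mid [([433.3, 33.2, 165.0], 0.67)]
side strainer_flange [([434.4, 35.1, 114.8], 0.6)]
```

The strainer is home: the flange is at 114.7 mm, the stop is hard, and 30 N is well past the snap force. Relaxing the push, then pulling the cap slowly.

{"op": "arm_command", "data": {"rows": [[[0,0,-0.004],0],[[0,0,-0.004],0],[[0,0,0],0],[[0,0,0],0],[[0,0,0],0]]}}

```text
t: 28.35
eef_pos: [432.8, 36.6, 150.1]
tcp_rot: [3.141, -0.0, 1.572]
ft_force: [-0.8, -0.6, 3.4]
opening: 0.521
grip_force: 30.0
```

{"op": "arm_command", "data": {"rows": [[[0,0,-0.004],0],[[0,0,-0.004],0],[[0,0,-0.004],0],[[0,0,-0.004],0],[[0,0,0],0]]}}

```text
t: 28.85
eef_pos: [432.9, 36.6, 154.4]
tcp_rot: [3.141, -0.0, 1.572]
ft_force: [-0.3, 0.0, 0.8]
opening: 0.518
grip_force: 30.0
```

{"op": "arm_command", "data": {"rows": [[[0,0,-0.008],0],[[0,0,-0.008],0],[[0,0,-0.008],0],[[0,0,-0.008],0],[[0,0,0],0]]}}

```text
t: 29.35
eef_pos: [432.8, 36.6, 162.4]
tcp_rot: [3.141, -0.0, 1.572]
ft_force: [-0.7, 0.2, -0.4]
opening: 0.516
grip_force: 30.0
```

Run:
```python
from look import *
look(["scene","side"],["cap_mid","strainer_flange","tin_mouth"])
```

```text
t 29.35 [432.8  36.6 162.4] [ 3.141 -0.     1.572] F [-0.7  0.2 -0.4] M [-0.12  0.06 -0.02]
scene cap_mid [([430.8, 36.7, 176.4], 0.75)]
scene strainer_flange [([438.2, 36.3, 111.8], 0.9)]
scene tin_mouth [([435.5, 35.3, 113.3], 0.91)]
side cap_mid []
side strainer_flange [([435.2, 37.0, 117.6], 0.71)]
side tin_mouth [([430.2, 33.8, 114.5], 0.73)]
```

{"op": "arm_command", "data": {"rows": [[[0,0,-0.02],0],[[0,0,-0.02],0],[[0,0,-0.03],0],[[0,0,-0.04],0],[[0,0,-0.06],0]]}}

```text
t: 30.25
eef_pos: [432.6, 36.6, 205.4]
tcp_rot: [-3.141, -0.0, 1.572]
ft_force: [0.5, 0.4, -0.2]
opening: 0.52
grip_force: 30.0
```

{"op": "arm_command", "data": {"rows": [[[0,0,-0.08],0],[[0,0,-0.08],0],[[0,0,-0.05],0],[[0,0,-0.02],0],[[0,0,-0.01],0]]}}

```text
t: 30.75
eef_pos: [432.7, 36.6, 265.3]
tcp_rot: [3.141, -0.0, 1.572]
ft_force: [0.0, -0.2, -0.3]
opening: 0.517
grip_force: 30.0
```

{"op": "arm_command", "data": {"rows": [[[0,0,0],0],[[0,0,0],0],[[0,0,0],0],[[0,0,0],0],[[0,0,0],0]]}}

```text
t: 31.25
eef_pos: [432.7, 36.6, 264.4]
tcp_rot: [-3.141, -0.0, 1.572]
ft_force: [0.3, 1.3, 0.1]
opening: 0.521
grip_force: 30.0
```

Run:
```python
from look import *
o=look(["scene","side"],["cap_mid","strainer_flange","tin_mouth"])
cv2.imwrite("pics/j.png",cv2.resize(o["scene"][0][90:280,110:350,::-1],(758,600)))
```

```text
t 31.25 [432.7  36.6 264.4] [-3.141 -0.     1.572] F [0.3 1.3 0.1] M [-0.06  0.07  0.  ]
scene cap_mid [([432.4, 33.9, 279.0], 0.71)]
scene strainer_flange [([432.4, 33.3, 113.9], 0.74)]
scene tin_mouth [([435.5, 35.1, 112.9], 0.8)]
side cap_mid [([430.3, 33.6, 280.6], 0.65)]
side strainer_flange [([434.9, 35.2, 118.3], 0.91)]
side tin_mouth [([430.9, 36.4, 113.7], 0.76)]
```

View pics/j.png

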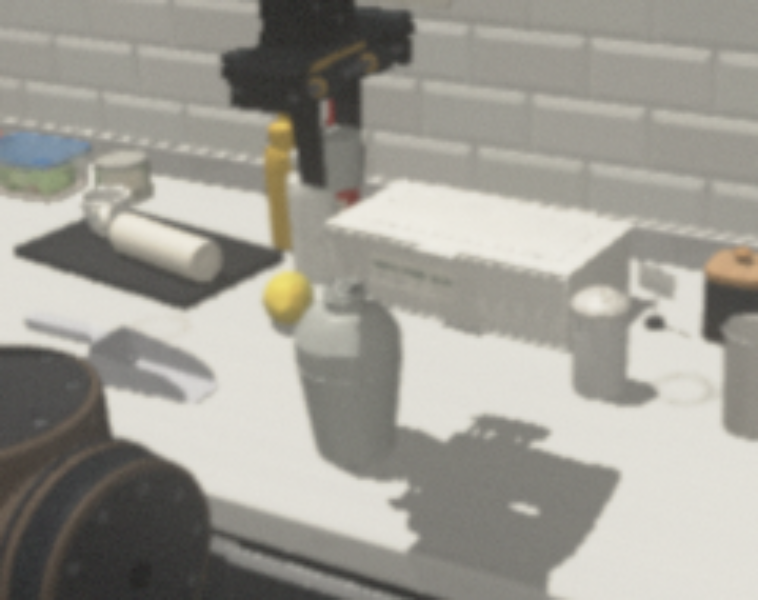

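The strainer sits level on the upright tin, with its bare neck at about (345,292). The cap is in the gripper at (343,160), and the scoop lies flat and empty at (140,360). Handing in.

```bash
python3 -c "
from cell import env
print(env.job_done())"
```

```text
the job is handed in; nothing more can be done
None
```

Job handed in at about 31 s: all four cubes are in the tin, the empty scoop lies flat on the worktop (a little from where it started), the strainer is seated home in the standing tin, and the gripper holds the cap about 95 mm above it; the tool could not tilt, so I slid the cubes out by stopping the level scoop sharply instead of tipping it.

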